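# Change mosaic tile trays: brown home, amber out

### The job

The brown tiles are done with and the amber ones come next: first push the open tray of dark brown tiles fully home into its case, then hook a fingertip behind the lip of the amber tray and draw it out along its rails as far as it goes. Nothing is to be gripped: do not pinch the lips, and leave the glue bottle, pot and tape where they are. Finish with the hand clear of everything.

Things in the scene. Friction and masses are not known exactly. Their poses are not given: they have to be found in the camera images.
- amber_case: Plywood case of the amber tray, fixed to the bench, 220 mm (x) by 134 mm (y), 62 mm high plus a 4 mm sheet of amber-yellow sample tiles on its top. Origin: centre of its underside, on the bench. The tray comes out of its -x end. With the tray fully home the lip's front face lies 190 mm from the origin on -x and the finger well is clear of the case.
- amber_face: Amber front board of the tray: wood with a row of amber-yellow tiles let into its front and top, 8 mm thick (its x), 116 mm wide (its y), 45 mm high. Origin: centre of its top edge, 55 mm above the bench. Its x axis points along the rail, into the case (horizontal, away from the robot); z up. Moves with the tray.
- amber_strip: Aluminium strip inside the amber front board; the two form the lip. 6 mm thick (x), 104 wide (y), 36 high. Origin: centre of its top edge, 50 mm above bench. Its x points along the rail into the case; the tray comes out along its -x. Surface to hook: 3 mm on +x of the origin. Behind it an empty finger well, 64 mm (x) by 98 mm (y), open above; floor 15 mm above bench, side walls up to 35 mm.
- amber_tray (a joint): How far the amber tray is drawn out, m: 0 = fully home (stop), 0.10 = fully out (stop). It slides level on its rails with about 2.5 N of friction (and a light drag, 12 N per m/s) and stays where it is left; it cannot be lifted or tilted. Tray and lip weigh about 0.6 kg.
- brown_case: Plywood case of the brown tray, fixed to the bench, 220 mm (x) by 134 mm (y), 62 mm high plus a 4 mm sheet of dark brown sample tiles on its top. Origin: centre of its underside, on the bench. The tray comes out of its -x end. With the tray fully home the lip's front face lies 190 mm from the origin on -x and the finger well is clear of the case.
- brown_face: Brown front board of the tray: wood with a row of dark brown tiles let into its front and top, 8 mm thick (its x), 116 mm wide (its y), 45 mm high. Origin: centre of its top edge, 55 mm above the bench. Its x axis points along the rail, into the case (horizontal, away from the robot); z up. Moves with the tray.
- brown_strip: Aluminium strip inside the brown front board; the two form the lip. 6 mm thick (x), 104 wide (y), 36 high. Origin: centre of its top edge, 50 mm above bench. Its x points along the rail into the case; the tray comes out along its -x. Surface to hook: 3 mm on +x of the origin. Behind it an empty finger well, 64 mm (x) by 98 mm (y), open above; floor 15 mm above bench, side walls up to 35 mm.
- brown_tray (a joint): How far the brown tray is drawn out, m: 0 = fully home (stop), 0.10 = fully out (stop). It slides level on its rails with about 2.5 N of friction (and a light drag, 12 N per m/s) and stays where it is left; it cannot be lifted or tilted. Tray and lip weigh about 0.6 kg.
- glue: White glue bottle with a red cap, standing, 56 mm across, 150 mm high; origin at the centre of its foot. Bystander.
- pot: Yellow plastic pot, standing, 76 mm across, 85 mm high; origin at the centre of its foot. Bystander.
- tape: Roll of masking tape lying flat, 96 mm across, 24 mm high; origin at the centre of its underside. Bystander.

How it is judged:
On the way, in this order (a step that is already met when the one before it is completed fails the run):
1. the brown tray is pushed fully home (within 6 mm) (value of joint brown_tray below 0.006 m and value of joint amber_tray below 0.03 m), for 0.1 s.
2. the amber tray is on its way out (30 mm or more), drawn by a fingertip that presses on the inner side of its lip (value of joint amber_tray above 0.03 m and contact force between the fingers and amber_strip above 0.5 N).
3. the amber tray is fully out (within 8 mm of its stop) (value of joint amber_tray above 0.092 m), for 0.1 s.
At the end, for the whole second after the job is handed in: Brown tray home within 6 mm, amber tray out within 8 mm of its 100 mm stop, both at rest; glue bottle, pot and tape within 20 mm of where they stood (value of joint brown_tray below 0.006 m and value of joint amber_tray above 0.092 m and velocity of joint amber_tray between -0.01 and 0.01 m/s and velocity of joint brown_tray between -0.01 and 0.01 m/s and distance of each of glue, pot, tape from where it was at the start of the episode below 0.02 m); the robot touches nothing.
It fails at once if the lip of the amber tray is pinched (its front board and its inner strip are pressed by the fingers at once) (contact force between the fingers and amber_face above 2 N and contact force between the fingers and amber_strip above 2 N).
It fails at once if the lip of the brown tray is pinched (its front board and its inner strip are pressed by the fingers at once) (contact force between the fingers and brown_face above 2 N and contact force between the fingers and brown_strip above 2 N).
It fails at once if the glue bottle, pot or tape is lifted, or shifted by more than 20 mm (distance of any of glue, pot, tape from where it was at the start of the episode above 0.02 m).
It fails at once if the glue bottle or the pot is tipped (angle between any of glue, pot's own z axis and vertical above 0.4 rad).
It also fails if it takes over 48 s, if anything falls off the work surface, if the arm or the gripper's body presses on something with over 40 N, if the wrist force passes 120 N, or if a joint passes its speed limit or range.

### The arm

A 7-joint arm with a two-finger parallel gripper is mounted at the origin on the work surface. World frame = base frame: x ahead of the robot, y to its left, z up, the work surface at z = 0. Lengths are in m, angles in rad, forces in N, time in s.
With the tool pointing down it reaches from about 0.425 to 0.825 m from the base axis. Payload 3.6 kg.
Tool frame: the origin (TCP) lies at the very end of the fingers, on their centre line; the grasp point (between the pads) lies 19 mm behind it (grip_point_offset is the distance from the TCP to the grasp point, in m); z points along the fingers, y is the line along which they close (so a half turn about z gives the same grasp; the last joint's range is limited). The gripper opens to 93 mm and grips with 3 to 60 N. Pads are 15 mm wide; open, the fingers measure 128 mm over their backs; the gripper's body (75 mm by 188 mm) begins 65 mm behind the grasp point.
Start: joints at [1.157, 0.615, -0.013, 1.423, 0.008, 1.103, -0.04], TCP at [0.246, -0.602, 0.219] pointing down, gripper open.
Joint ranges: [-3.12, 3.12], [-0.3, 2.06], [-1.34, 1.32], [0.26, 2.42], [-1.36, 4.5], [0.01, 1.98], [-2.84, 2.84]. Speed limits (rad/s): [2.79, 2.79, 3.14, 3.14, 3.14, 3.14, 3.14].

### API

Orientations are given as a unit quaternion [w, x, y, z].
In Python, from bench import state, camera, close_job, grip_point_offset gives the robot as it stands.
- The arm moves only by the tool jog_arm, never from a script. Its argument "increments" is a list of rows, each a list of 7 numbers: the finger opening in mm, from 0 to 93, then the shift along the world's x, y, z in mm, then the turn, a rotation vector about the world's x, y, z in rad. In form: [[fingers, x, y, z, ax, ay, az], ...]. A call has 1 to 5 rows; each row shifts and turns the commanded pose from where the row before left it; what a row does not reach is not made up. A row lasts 1/12 s, in which the tool goes at most 41.7 mm and 7.16 degrees, less where a joint would pass 70% of its speed; a pose out of reach is approached as far as the arm can. A call is refused whole if a number of a shift passes 41.7 or a number of a turn 0.125, either way. A call with a gripper value outside its range is refused whole. The fingers move at their own pace and stop on an object; "force" is the grip in N (left out, the last holds). Time passes only in rows, so rows that do not move let the fingers close. It gives the time, the measured TCP pose, the force, the opening and the grip force at its end, in the units of the state.
- state(): the state, without advancing time (a new reading comes with each control period).
- camera(name): name is "scene" or "top" or "wrist"; returns a dict with "img" (480x640x3 uint8, blue, green, red), "depth" (480x640 float32, m along the optical axis (not along the pixel's ray), 0 where there is no reading), "vfov" (degrees; the focal length in pixels is half the picture's height over the tangent of half this angle, whatever the lens; pixels are square), "cx", "cy" (the principal point, pixels), "view" (4x4, takes a point from world to camera coordinates); the wrist camera has in their place "mount" (4x4, takes a point from camera to tool coordinates, whose origin is the TCP and whose axes are the flange's). Camera axes: x right, y up, looking along -z (the intrinsics and any distortion apply to the point x, -y, -z); pixel columns grow to the right and rows downward; lengths in m; the calibration is good to about 2 mm. A picture is of the moment at which its call begins: read the wrist's pose just before it.
- close_job(): hands the job in; it is judged then, once.
The state is a dict: "clock": time; "q": joint angles; "dq": joint speeds; "effort": joint torques, N m; "position": TCP position; "eef_rot": TCP orientation; "wrist_force": force on the tool from outside, world axes, zero at the start; "ft_torque": the same for the moment, N m; "gripper_width": opening from 0.0 (shut) to 1.0 (fully open); "grasp_force": force on a finger pad.
Only numpy, scipy, OpenCV 4.12 (cv2) and the standard library are available. Lean on these libraries where they do the work, as an engineer would, in place of code of your own. Each camera call takes 0.05 s, during which the arm holds its last target. There are 200 camera calls.

## Working session

There is one attempt and no reset: what is moved stays moved. The work goes in short steps, Python scripts to look and compute and a tool call to move; the robot and the scene stay as the last step left them, time stands still between calls to the robot, and variables do not carry over. Pictures are saved under pics/ and viewed, at most 10 in all, crops included, and the job is handed in when it is done.

Besides the shell and the picture viewer there is one more tool, called after "Request:" in YAML: its name, and indented under it one key for each argument. jog_arm: Moves the arm, as the interface text tells. Its arguments: {"type":"object","properties":{"increments":{"type":"array","items":{"type":"array","items":{"type":"number"}}},"force":{"type":"number"}},"required":["increments"]}

```bash
mkdir -p pics; ls; cat > h.py <<'E'
import numpy as np, cv2
from bench import state, camera, close_job, grip_point_offset
def pts(c):
    h,w=c["depth"].shape; f=h/2/np.tan(np.radians(c["vfov"])/2)
    u,v=np.meshgrid(np.arange(w),np.arange(h)); d=c["depth"]
    P=np.stack([(u-c["cx"])/f*d,-(v-c["cy"])/f*d,-d,np.ones_like(d)],-1)
    W=P@np.linalg.inv(c["view"]).T
    W[d==0]=np.nan
    return W[...,:3]
E
python3 - <<'E'
from h import *
s=state();print(s)
for n in("top","scene"):
    c=camera(n);print(n,{k:v for k,v in c.items() if k not in("img","depth")})
    cv2.imwrite(f"pics/{n}0.png",c["img"]);np.savez(n,W=pts(c),img=c["img"])
E
```

```text
pics
{'clock': 0.0, 'q': array([ 1.15650513,  0.61589452, -0.01261601,  1.42485217,  0.00811141,
        1.10336993, -0.04038304]), 'dq': array([ 0.00147299, -0.00022795,  0.00092881,  0.00017535, -0.00054771,
        0.00027202, -0.00086769]), 'effort': array([ 1.46585626e-03, -4.58937943e+01,  2.09988118e-01, -1.65744495e+01,
       -6.09661569e-02,  2.03715399e-02,  2.47931321e-04]), 'position': array([ 0.24551116, -0.60102596,  0.21751267]), 'eef_rot': array([-1.20915797e-03,  9.81251838e-01,  1.92725974e-01, -2.59965702e-04]), 'wrist_force': array([-0.14829741,  0.50855599,  0.79058103]), 'ft_torque': array([-0.02731695,  0.00629684,  0.02783803]), 'grasp_force': 0.0, 'gripper_width': 0.9970384308361583}
top {'vfov': 54.18591599235031, 'cx': 313.2992314244658, 'cy': 244.7554591809307, 'view': array([[ 0.02398174, -0.9996927 , -0.00627497, -0.02003318],
       [ 0.99300977,  0.02309486,  0.11575069, -0.63547701],
       [-0.1155702 , -0.00900701,  0.99325848, -1.12869693],
       [ 0.        ,  0.        ,  0.        ,  1.        ]])}
scene {'vfov': 56.15166870869104, 'cx': 318.9508216270241, 'cy': 245.36059498019185, 'view': array([[-0.88365671,  0.46805455, -0.00870358,  0.5643564 ],
       [-0.35830996, -0.66426717,  0.65602065,  0.16198558],
       [ 0.30127195,  0.58281563,  0.75469275, -1.25133329],
       [ 0.        ,  0.        ,  0.        ,  1.        ]])}
```

View pics/top0.png

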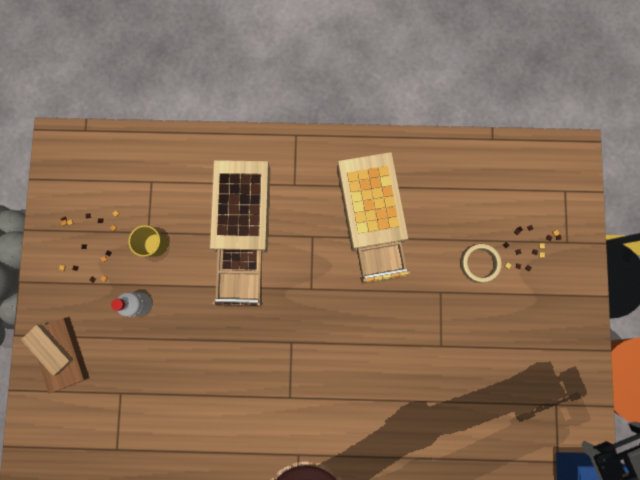

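View pics/scene0.png

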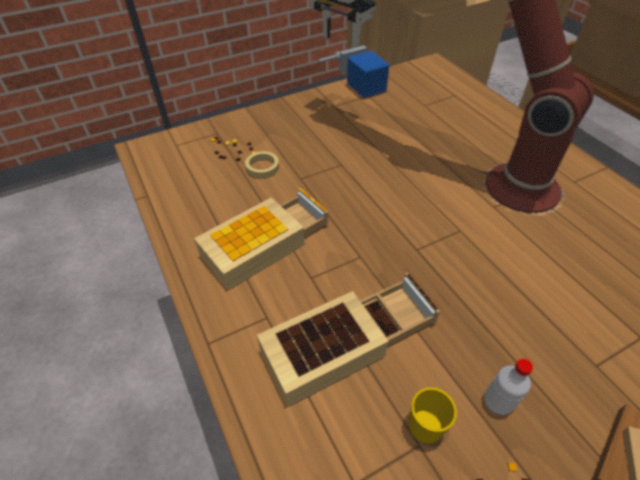

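The top view shows the brown case at about (240,205) with its lip at (238,302). The amber case is at (373,200) with its lip at (385,276). The tape is at (481,263), the pot at (148,241) and the glue at (135,303).

```bash
python3 - <<'E'
from h import *
z=np.load("top.npz");W=z["W"];im=z["img"]
for n,(a,b,c,d),(e,f,g,h) in(("brown",(205,275,155,255),(205,275,285,312)),("amber",(330,415,148,255),(350,420,262,290))):
    S=W[c:d,a:b].reshape(-1,3);T=S[(S[:,2]>.054)&(S[:,2]<.075)]
    r=cv2.minAreaRect((T[:,:2]*1000).astype(np.float32));print(n,r,np.median(T[:,2]),cv2.boxPoints(r).round().tolist())
    L=W[g:h,e:f].reshape(-1,3);L=L[(L[:,2]>.045)&(L[:,2]<.065)]
    print(" lip",len(L),cv2.minAreaRect((L[:,:2]*1000).astype(np.float32)),np.median(L,0))
for n,(u,v) in dict(pot=(148,241),glue=(135,303),tape=(466,263)).items(): print(n,W[v,u])
print(W[350,350],W[150,300])
E
```

```text
brown ((729.9982299804688, 179.89207458496094), (221.14920043945312, 135.2544708251953), 0.26927801966667175) 0.06432582270923248 [[619.0, 247.0], [620.0, 112.0], [841.0, 113.0], [840.0, 248.0]]
 lip 277 ((490.2253723144531, 178.4127960205078), (14.483963012695312, 115.5052261352539), 1.3510768413543701) [0.49109789 0.1781527  0.05362953]
amber ((749.8541259765625, -148.0520477294922), (221.6297149658203, 134.87733459472656), 10.951595306396484) 0.06461585488979793 [[628.0, -103.0], [654.0, -235.0], [871.0, -193.0], [846.0, -61.0]]
 lip 263 ((564.5509643554688, -182.6430206298828), (15.544584274291992, 112.8402099609375), 11.242267608642578) [ 0.56450097 -0.18316755  0.05439208]
pot [0.63955254 0.4194438  0.00295181]
glue [0.48271117 0.40573765 0.097678  ]
tape [ 0.60021803 -0.3866544   0.02500153]
[ 3.77699187e-01 -1.02645970e-01  7.40815894e-06] [ 8.89746515e-01  3.62450921e-02 -2.62970160e-04]
```

Request:
jog_arm:
  increments:
    - [0,28,40,0,0,0,-0.097]
    - [0,28,40,0,0,0,-0.097]
    - [0,28,40,0,0,0,-0.097]
    - [0,28,40,0,0,0,-0.097]
    - [0,28,40,0,0,0,0]

```text
clock: 0.52
position: [0.3659, -0.429, 0.2182]
eef_rot: [-0.0, 1.0, -0.002, -0.0]
wrist_force: [0.3, -0.2, 0.9]
gripper_width: 0.69
grasp_force: 0.0
```

Request:
jog_arm:
  increments:
    - [0,20,40,0,0,0,0]
    - [0,20,40,0,0,0,0]
    - [0,20,40,0,0,0,0]
    - [0,20,40,0,0,0,0]
    - [0,10,40,0,0,0,0]

```text
clock: 0.93
position: [0.4515, -0.2399, 0.2184]
eef_rot: [0.0, 1.0, 0.0, 0.001]
wrist_force: [1.0, 0.4, 0.8]
gripper_width: 0.334
grasp_force: 0.0
```

Request:
jog_arm:
  increments:
    - [0,0,40,0,0,0,0]
    - [0,0,40,0,0,0,0]
    - [0,-5,40,-10,0,0,0]
    - [0,-5,40,-10,0,0,0]
    - [0,-5,40,-10,0,0,0]

```text
clock: 1.35
position: [0.4342, -0.0401, 0.1883]
eef_rot: [-0.0, 1.0, -0.0, 0.0]
wrist_force: [0.9, 0.2, 0.1]
gripper_width: 0.015
grasp_force: 0.0
```

Request:
jog_arm:
  increments:
    - [0,-4,40,-5,0,0,0]
    - [0,-4,40,-5,0,0,0]
    - [0,-4,40,0,0,0,0]
    - [0,0,40,0,0,0,0]
    - [0,0,0,0,0,0,0]

```text
clock: 1.77
position: [0.4219, 0.1277, 0.1786]
eef_rot: [-0.003, 1.0, 0.007, 0.0]
wrist_force: [1.1, -0.4, -0.4]
gripper_width: 0.007
grasp_force: 0.0
```

Request:
jog_arm:
  increments:
    - [0,16,26,-20,0,0,0]
    - [0,16,25,-30,0,0,0]
    - [0,0,0,-40,0,0,0]
    - [0,0,0,-35,0,0,0]
    - [0,0,0,-22,0,0,0]

```text
clock: 2.18
position: [0.453, 0.1684, 0.0288]
eef_rot: [0.001, 1.0, 0.001, -0.002]
wrist_force: [0.0, -0.4, 0.7]
gripper_width: 0.005
grasp_force: 0.0
```

Request:
jog_arm:
  increments:
    - [0,0,0,0,0,0,0]

```text
clock: 2.27
position: [0.4513, 0.1673, 0.0278]
eef_rot: [0.002, 1.0, 0.0, -0.005]
wrist_force: [0.5, -1.2, -0.3]
gripper_width: -0.001
grasp_force: 0.0
```

Request:
jog_arm:
  increments:
    - [0,8,10,0,0,0,0]
    - [0,12,0,0,0,0,0]
    - [0,12,0,0,0,0,0]
    - [0,12,0,0,0,0,0]
    - [0,12,0,0,0,0,0]

```text
clock: 2.68
position: [0.5081, 0.1801, 0.0328]
eef_rot: [-0.001, 1.0, 0.001, -0.003]
wrist_force: [-4.5, 2.9, -2.2]
gripper_width: 0.008
grasp_force: 2.1
```

Request:
jog_arm:
  increments:
    - [0,8,0,0,0,0,0]
    - [0,6,0,0,0,0,0]
    - [0,5,0,0,0,0,0]
    - [0,3,0,0,0,0,0]
    - [0,0,0,0,0,0,0]

```text
clock: 3.1
position: [0.5296, 0.179, 0.0324]
eef_rot: [0.0, 1.0, 0.0, -0.003]
wrist_force: [-6.7, 2.6, 3.3]
gripper_width: 0.006
grasp_force: 3.5
```

Request:
jog_arm:
  increments:
    - [0,3,0,0,0,0,0]
    - [0,2,0,0,0,0,0]
    - [0,0,0,0,0,0,0]
    - [0,0,0,0,0,0,0]

```text
clock: 3.43
position: [0.5295, 0.1788, 0.032]
eef_rot: [0.001, 1.0, 0.001, -0.008]
wrist_force: [-13.5, 1.9, 9.6]
gripper_width: 0.004
grasp_force: 7.0
```

Request:
jog_arm:
  increments:
    - [0,-12,0,0,0,0,0]
    - [0,-20,0,10,0,0,0]
    - [0,0,0,40,0,0,0]
    - [0,0,0,40,0,0,0]
    - [0,0,0,30,0,0,0]

```text
clock: 3.85
position: [0.5078, 0.1779, 0.1556]
eef_rot: [-0.0, 1.0, -0.001, 0.003]
wrist_force: [1.0, 1.7, 0.5]
gripper_width: 0.006
grasp_force: 0.0
```

Request:
jog_arm:
  increments:
    - [0,10,-40,0,0,0,0.1]
    - [0,10,-40,0,0,0,0.091]
    - [0,10,-40,0,0,0,0]
    - [0,10,-40,0,0,0,0]
    - [0,10,-40,0,0,0,0]

```text
clock: 4.27
position: [0.5572, -0.025, 0.1533]
eef_rot: [0.001, 0.996, 0.094, 0.002]
wrist_force: [1.5, -0.6, 0.3]
gripper_width: 0.006
grasp_force: 0.0
```

```bash
python3 - <<'E'
from h import *
print(state()["position"])
c=camera("top");W=pts(c);cv2.imwrite("pics/top1.png",c["img"][140:330,190:440].repeat(3,0).repeat(3,1))
for n,(e,f,g,h) in(("brown",(205,275,255,312)),("amber",(350,420,262,290))):
    L=W[g:h,e:f].reshape(-1,3);L=L[(L[:,2]>.045)&(L[:,2]<.065)]
    print(n,len(L),cv2.minAreaRect((L[:,:2]*1000).astype(np.float32)))
E
```

```text
[ 0.5571513  -0.0250477   0.15334103]
brown 269 ((546.0277099609375, 178.8045654296875), (14.680402755737305, 116.76966094970703), 1.3454301357269287)
amber 208 ((566.9432983398438, -195.8473663330078), (15.151705741882324, 87.89584350585938), 10.769296646118164)
```

View pics/top1.png

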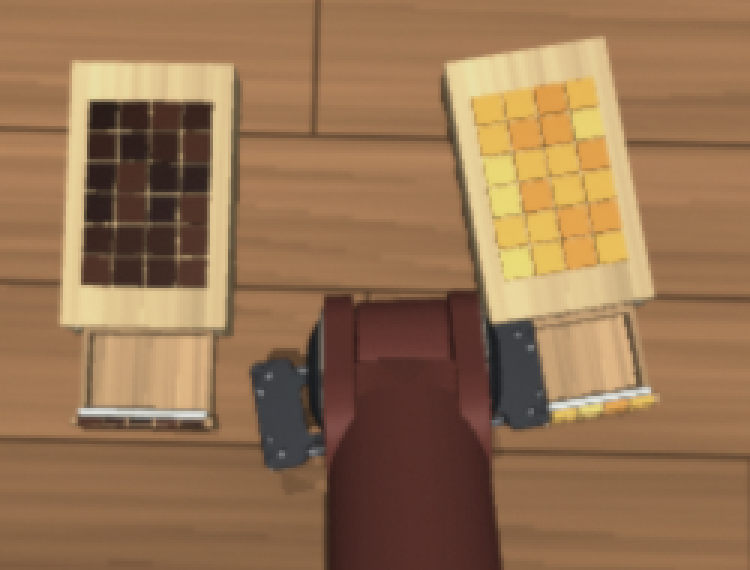

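The crop shows the brown tray home, with its lip at (145,418) and the well just clear of the case. That puts the lip 184 mm from the case origin, against 183 nominal. The amber well is open at (585,355).

Request:
jog_arm:
  increments:
    - [0,12,-38,0,0,0,0]
    - [0,12,-38,0,0,0,0]
    - [0,12,-38,0,0,0,0]
    - [0,8,-37,0,0,0,0]
    - [0,0,0,0,0,0,0]

```text
clock: 4.73
position: [0.5999, -0.1866, 0.1526]
eef_rot: [0.006, 0.996, 0.087, 0.001]
wrist_force: [-0.8, -2.0, -0.1]
gripper_width: 0.004
grasp_force: 0.0
```

Request:
jog_arm:
  increments:
    - [0,0,5,-30,0,0,0]
    - [0,0,0,-30,0,0,0]
    - [0,0,0,-30,0,0,0]
    - [0,0,0,-22,0,0,0]
    - [0,0,0,-12,0,0,0]

```text
clock: 5.15
position: [0.5982, -0.1682, 0.0257]
eef_rot: [0.0, 0.996, 0.095, -0.002]
wrist_force: [0.1, 0.2, -1.0]
gripper_width: 0.006
grasp_force: 0.0
```

Request:
jog_arm:
  increments:
    - [0,0,0,0,0,0,0]

```text
clock: 5.23
position: [0.5979, -0.1677, 0.0257]
eef_rot: [-0.0, 0.995, 0.095, -0.002]
wrist_force: [0.1, 0.3, 0.4]
gripper_width: 0.005
grasp_force: 0.0
```

Request:
jog_arm:
  increments:
    - [0,-9.8,-1.9,0,0,0,0]
    - [0,-9.8,-1.9,0,0,0,0]
    - [0,-9.8,-1.9,0,0,0,0]
    - [0,-9.8,-1.9,0,0,0,0]
    - [0,-9.8,-1.9,0,0,0,0]

```text
clock: 5.65
position: [0.555, -0.177, 0.0306]
eef_rot: [0.001, 0.995, 0.096, 0.005]
wrist_force: [4.0, 0.3, -3.2]
gripper_width: 0.008
grasp_force: 1.9
```

Request:
jog_arm:
  increments:
    - [0,-9.8,-1.9,0,0,0,0]
    - [0,-9.8,-1.9,0,0,0,0]
    - [0,-9.8,-1.9,0,0,0,0]
    - [0,-9.8,-1.9,0,0,0,0]
    - [0,-9.8,-1.9,0,0,0,0]

```text
clock: 6.07
position: [0.5031, -0.1871, 0.0295]
eef_rot: [0.001, 0.995, 0.095, 0.003]
wrist_force: [4.1, -0.8, 2.8]
gripper_width: 0.007
grasp_force: 2.0
```

Request:
jog_arm:
  increments:
    - [0,-6,-1.2,0,0,0,0]
    - [0,-5,-1,0,0,0,0]
    - [0,-4,-0.8,0,0,0,0]
    - [0,-3,-0.6,0,0,0,0]
    - [0,-2,-0.4,0,0,0,0]

```text
clock: 6.48
position: [0.4856, -0.1899, 0.0282]
eef_rot: [0.001, 0.995, 0.096, 0.004]
wrist_force: [10.6, 1.5, -4.5]
gripper_width: 0.004
grasp_force: 5.3
```

Request:
jog_arm:
  increments:
    - [0,-2,-0.4,0,0,0,0]
    - [0,-2,-0.4,0,0,0,0]
    - [0,0,0,0,0,0,0]

```text
clock: 6.73
position: [0.4857, -0.1899, 0.0283]
eef_rot: [0.001, 0.995, 0.097, 0.008]
wrist_force: [13.4, 1.9, -7.3]
gripper_width: 0.002
grasp_force: 6.8
```

At the outer stop: the force is rising with no motion. Back off into the well, then go straight up.

Request:
jog_arm:
  increments:
    - [0,10,2,0,0,0,0]
    - [0,9,2,0,0,0,0]
    - [0,0,0,35,0,0,0]
    - [0,0,0,40,0,0,0]
    - [0,0,0,40,0,0,0]

```text
clock: 7.15
position: [0.4932, -0.1865, 0.1422]
eef_rot: [-0.002, 0.995, 0.095, -0.005]
wrist_force: [0.8, -0.8, -0.5]
gripper_width: 0.009
grasp_force: 0.0
```

Request:
jog_arm:
  increments:
    - [0,0,40,20,0,0,0]
    - [0,0,40,20,0,0,0]
    - [0,0,40,20,0,0,0]
    - [0,0,40,0,0,0,0]
    - [0,0,0,0,0,0,0]

```text
clock: 7.57
position: [0.495, -0.0252, 0.1994]
eef_rot: [-0.003, 0.995, 0.102, -0.001]
wrist_force: [0.3, 0.5, 0.4]
gripper_width: 0.005
grasp_force: 0.0
```

```bash
python3 - <<'E'
from h import *
s=state();print(s["position"],s["wrist_force"])
c=camera("top");W=pts(c);cv2.imwrite("pics/top2.png",c["img"])
for n,o,(e,f,g,h) in(("brown",(730,179.9),(205,275,262,312)),("amber",(749.9,-148.1),(355,430,295,335))):
    L=W[g:h,e:f].reshape(-1,3);L=L[(L[:,2]>.045)&(L[:,2]<.065)]
    r=cv2.minAreaRect((L[:,:2]*1000).astype(np.float32));print(n,len(L),r,np.hypot(*(np.array(r[0])-o)))
E
```

```text
[ 0.49495386 -0.02522289  0.19939358] [0.25344242 0.52842404 0.37656867]
brown 267 ((546.0281372070312, 178.64364624023438), (14.707283020019531, 115.87613677978516), 1.2443947792053223) 183.97615259670096
amber 281 ((470.75445556640625, -201.44798278808594), (15.575191497802734, 114.76653289794922), 10.952474594116211) 284.1975408843035
```

View pics/top2.png

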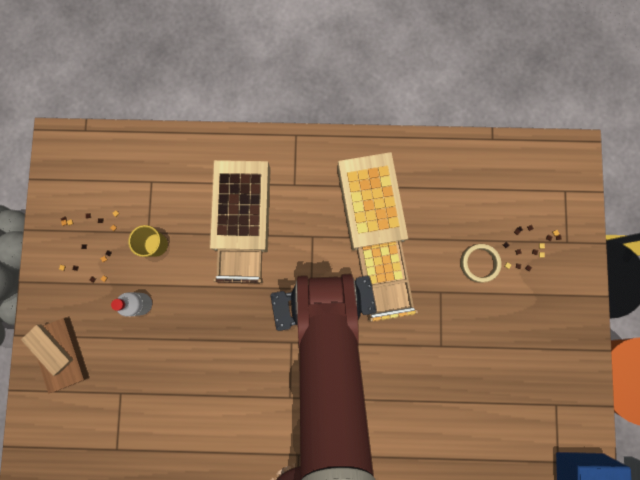

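The brown lip at (238,280) is home. The amber lip at (393,314) is 284 mm from its case origin, against 283 nominal at the stop, so it is fully out. The pot, glue and tape have not moved, and the hand is clear.

```bash
python3 -c "from bench import close_job; print(close_job())"
```

```text
the job is handed in; nothing more can be done
None
```

The job is handed in: the brown tray is pushed home, the amber tray was drawn out to its stop by a hooked fingertip, the glue, pot and tape have not moved, and the hand is clear; no verdict was returned.

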